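# Find the thread hand of a jar lid in the vanity drawer

### The arm

A 7-joint arm with a two-finger parallel gripper is mounted at the origin on the work surface. World frame = base frame: x ahead of the robot, y to its left, z up, the work surface at z = 0. Lengths are in m, angles in rad, forces in N, time in s.
With the tool pointing down it reaches from about 0.4 to 0.85 m from the base axis. Payload 10.4 kg.
Tool frame: the origin (TCP) lies on the centre line of the jaws, within the pads' length; the fingertips stand 11 mm ahead of it and the grasp point (between the pads) lies 8 mm behind it (tip_reach is the distance from the TCP to the fingertips, in m); z points along the fingers, y is the line along which they close (so a half turn about z gives the same grasp; the last joint's range is limited). The gripper opens to 85 mm and grips with 20 to 120 N. Pads are 22 mm wide; open, the fingers measure 114 mm over their backs; the gripper's body (76 mm by 85 mm) begins 54 mm behind the grasp point. The pads swing forward as they close: fully open they stand 13 mm farther back than shut.
Start: joints at [-1.146, 0.332, -0.065, 1.46, 0.022, 1.35, -0.088], TCP at [0.271, 0.563, 0.206] pointing down, gripper open.
Joint ranges: [-2.6, 2.6], [-0.5, 2.12], [-1.47, 1.34], [0.16, 2.42], [-1.27, 4.41], [0.06, 2.06], [-2.6, 2.6]. Speed limits (rad/s): [2.22, 2.22, 2.79, 2.79, 3.14, 3.14, 3.14].

### API

Orientations are given as a unit quaternion [x, y, z, w].
In Python, from workcell import get_obs, camera, hand_in, tip_reach gives the robot as it stands. The module is installed in compiled form; this text tells all that it offers.
- The arm moves only by the tool move_arm, never from a script. Its argument "plan" is a list of rows, each an object with "delta_pos": the shift along the tool's x, y, z in normalised numbers (1 is 0.75 m), a list of three; "turn": the turn, a rotation vector about the tool's x, y, z in parts of the range, where 1.0 means pi rad, a list of three; "fingers": the closure, from 0 (fully open) to 1 (shut). A call has 1 to 12 rows; each row is the pose to reach, as a shift and turn from the pose commanded when the call began, along the tool's axes at that moment; what a row does not reach only later rows make up. A row lasts 1/8 s, in which the tool goes at most 62.5 mm and 10.7 degrees, less where a joint would pass 70% of its speed; a pose out of reach is approached as far as the arm can. A shift or turn number past 1, either way, is cut back to 1. A call with a gripper value outside its range is refused whole. The fingers move at their own pace and stop on an object; "force" is the grip in N (left out, the last holds). Time passes only in rows, so rows that repeat a pose let the fingers close. It gives the time, the measured TCP pose, the force, the opening and the grip force at its end, in the units of the state.
- get_obs(): the state, without advancing time (a new reading comes with each control period).
- camera(name): name is "scene" or "top"; returns a dict with "color" (480x640x3 uint8, red, green, blue), "range_z" (480x640 float32, m along the optical axis (not along the pixel's ray), 0 where there is no reading), "fx", "fy", "cx", "cy" (pixels), "k1" (the pictures are not rectified: a ray, as slopes to the right and down, at radius r is drawn at 1 + k1 r^2 times it, then the intrinsics apply), "R" (3x3) and "t" (3): a world point X has camera coordinates R X + t. Camera axes: x right, y down, z forward; pixel columns grow to the right and rows downward; lengths in m; the calibration is good to about 2 mm. A picture is of the moment at which its call begins.
- hand_in(): hands the job in; it is judged then, once.
The state is a dict: "clock": time; "joint_pos": joint angles; "joint_velocities": joint speeds; "tau": joint torques, N m; "position": TCP position; "ee_rot": TCP orientation; "ft_force": force on the tool from outside, world axes, zero at the start; "torque": the same for the moment, N m; "grip_width": opening from 0.0 (shut) to 1.0 (fully open); "grasp_force": force on a finger pad.
Only numpy, scipy, OpenCV 4.12 (cv2) and the standard library are available. Lean on these libraries where they do the work, as an engineer would, in place of code of your own. Each camera call takes 0.05 s, during which the arm holds its last target. There are 200 camera calls.

### The job

Pull the upper drawer of the wooden cosmetics chest out to its stop, then unscrew the lid of the left one of the two square jars in it (left as you face the chest from the robot). The two jars hold the two parts of a hair treatment and have opposite threads so that their lids cannot be mixed up, and nothing outside shows which is which: try the lid a little both ways, turn it the way that gives, and lift it straight off, with both jars left sitting square in their wells, the drawer left out and everything else left alone. Finish still holding that lid in the gripper, level and still, about 8 cm above its seat over the open jar.

Things in the scene. Friction and masses are not known exactly. Their poses are not given: they have to be found in the camera images.
- chest: wooden cosmetics chest fixed on the counter, 240 mm deep (x), 300 mm wide (y), 175 mm high, with two drawers one above the other; origin at the centre of its underside; its own -x axis points out of the drawer fronts towards the robot (within 13 degrees), its +y axis to the left as the robot faces it. The front face is at x = -120 mm
- drawer_upper (a joint): upper drawer, m: 0 shut, 0.15 out at its stop; it slides along the chest's -x axis, about 3 N of rubbing friction, stays where it is left. Shut at the start. Its front panel is 12 mm thick and reaches 162 mm above the counter, its side and back walls reach 121 mm. A small grey nail buffer lies loose in its back
- drawer_lower (a joint): lower drawer, m: 0 shut, grows as it opens (not part of the job; may stand up to 20 mm open)
- drawer_upper_handle (a point): centre of the upper drawer's round brass bar handle, 11 mm thick, 110 mm long along the chest's y, its axis 35 mm in front of the drawer front (29 mm of free gap behind it), 26 mm below the chest's top; moves with the drawer
- well_left (a point): centre of the floor of the left square well (61 x 61 mm, 14 mm deep, sides parallel to the chest) in the upper drawer's fitted insert, 95 mm above the counter; axes parallel to the chest's; moves with the drawer. With the drawer out, it lies 72 mm in front of the chest's front face and 66 mm behind the inside of the drawer's front panel
- well_right (a point): the same for the right well, 110 mm from the left one
- lid_left: ribbed round aluminium screw lid in the left well, 56 mm across, 24 high, 45 g; origin at centre of its underside, 38 mm above the well floor when screwed on, 4 above the jar's shoulder. From tight, the wrong way meets a stop in 0.1 rad; the right way it runs freely and is off the threads between 0.85 and 1.6 rad (1.2 is best), then lifts straight off; before that a pull lifts the jar too
- lid_right: the same lid on the jar in the right well (not to be opened)
- jar_1: one of two like square amber glass jars, 58 x 58 mm, shoulder 34 mm high, round neck 37 mm across up to 57 mm; 220 g; origin at the centre of its underside, on a well's floor with 1.5 mm of play each side (it can turn 0.05 rad). Stands in the left or the right well; its thread is of the other hand than jar_2's
- jar_2: the other jar, alike outside, in the other well
- hairbrush: paddle hairbrush with wooden handle, 255 mm long along its x, up to 34 mm high, lying crosswise on the counter in front of the chest; origin on the counter under its middle (bystander)
- ceramic_jar: orange ceramic lidded jar, 115 mm across, 131 mm high, origin under its centre (bystander)
- straightener: black aluminium stand with a hair straightener standing in it, 100 x 130 mm, 235 mm high, origin under its centre (bystander)
- perfume_1: square perfume bottle on the glass tray, 34 x 56 mm, 96 mm high, origin under its centre (bystander)
- perfume_2: round perfume bottle with ball stopper on the glass tray, 52 mm across, 112 mm high, origin under its centre (bystander)
- tumbler: white ceramic tumbler with two toothbrushes, 72 mm across, 200 mm high, origin under its centre (bystander)

How it is judged:
By the outcome, as a careful person would: the job done as asked, in the order asked, and still so for the second after the job is handed in, while the arm keeps its last pose, push and grip.
It also fails if it takes over 53 s, if anything falls off the work surface, if the arm or the gripper's body presses on something with over 40 N, if the wrist force passes 120 N, or if a joint passes its speed limit or range.

## Working session

There is one attempt and no reset: what is moved stays moved. The work goes in short steps, Python scripts to look and compute and a tool call to move; the robot and the scene stay as the last step left them, time stands still between calls to the robot, and variables do not carry over. Pictures are saved under pics/ and viewed, at most 10 in all, crops included, and the job is handed in when it is done.

Besides the shell and the picture viewer there is one more tool, called as name(argument=value, ...) on one line, values as JSON. move_arm: Moves the arm, as the interface text tells. Its arguments: {"type":"object","properties":{"plan":{"type":"array","items":{"type":"object","properties":{"delta_pos":{"type":"array","items":{"type":"number"}},"turn":{"type":"array","items":{"type":"number"}},"fingers":{"type":"number"}}}},"force":{"type":"number"}},"required":["plan"]}

```bash
mkdir -p pics; cat > h.py <<'E'
import numpy as np, cv2
from workcell import get_obs, camera, hand_in, tip_reach
from scipy.spatial.transform import Rotation as Ro
def save(c,n): cv2.imwrite('pics/'+n+'.png',c['color'][:,:,::-1])
def world(c,u,v,z=None):
    """pixel -> world point, by range (z None) or on plane z"""
    K=np.array([[c['fx'],0,c['cx']],[0,c['fy'],c['cy']],[0,0,1]])
    p=cv2.undistortPoints(np.array([[[u,v]]],float),K,np.array([c['k1'],0,0,0,0.]),None)[0,0] if 0 else None
    d=np.array([(u-c['cx'])/c['fx'],(v-c['cy'])/c['fy']]); s=d.copy()
    for _ in range(20): s=d/(1+c['k1']*(s@s))
    r=np.array([s[0],s[1],1.]); R=c['R'];t=c['t']; C=-R.T@t; D=R.T@r
    if z is None: return C+D*c['range_z'][int(round(v)),int(round(u))]
    return C+D*(z-C[2])/D[2]
def cloud(c):
    v,u=np.mgrid[0:480,0:640]
    d=np.stack([(u-c['cx'])/c['fx'],(v-c['cy'])/c['fy']],-1); s=d.copy()
    for _ in range(20): s=d/(1+c['k1']*(s**2).sum(-1,keepdims=True))
    r=np.concatenate([s,np.ones(s.shape[:2]+(1,))],-1)*c['range_z'][...,None]
    return (r-c['t'])@c['R']
E
python3 - <<'E'
from h import *
o=get_obs(); print({k:np.round(v,3) for k,v in o.items()},tip_reach)
for n in('scene','top'):
    c=camera(n); save(c,n+'0'); print(n,c['k1'],-c['R'].T@c['t'])
E
```

```text
{'clock': np.float64(0.0), 'joint_pos': array([-1.146,  0.333, -0.065,  1.461,  0.022,  1.35 , -0.088]), 'joint_velocities': array([ 0.002,  0.002,  0.001,  0.002,  0.   , -0.001, -0.002]), 'tau': array([-1.0000e-03, -6.2544e+01,  4.9000e-02, -3.9160e+01,  1.6000e-02,
        1.0000e-02, -0.0000e+00]), 'position': array([0.27 , 0.563, 0.205]), 'ee_rot': array([ 0.222,  0.975, -0.001, -0.   ]), 'ft_force': array([-0.385,  0.784,  0.236]), 'torque': array([-0.026, -0.063,  0.036]), 'grasp_force': np.float64(0.0), 'grip_width': np.float64(0.996)} 0.011
scene -0.036297097962208286 [ 1.0946178  -0.74969307  1.34947527]
top -0.0034993978234794344 [ 3.59434786e-01 -1.01679977e-03  1.30503065e+00]
```

View pics/scene0.png

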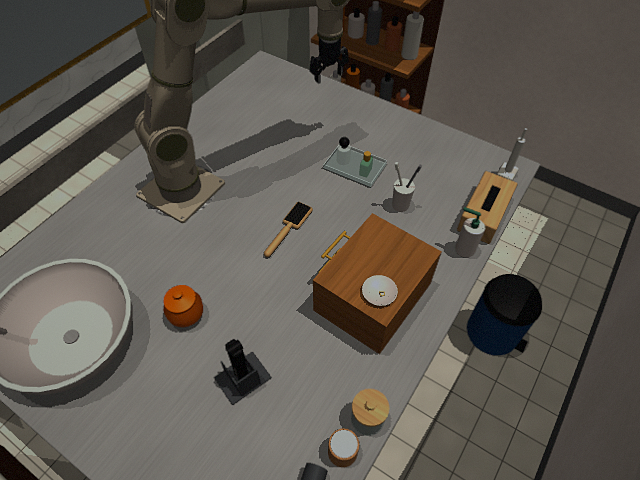

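View pics/top0.png

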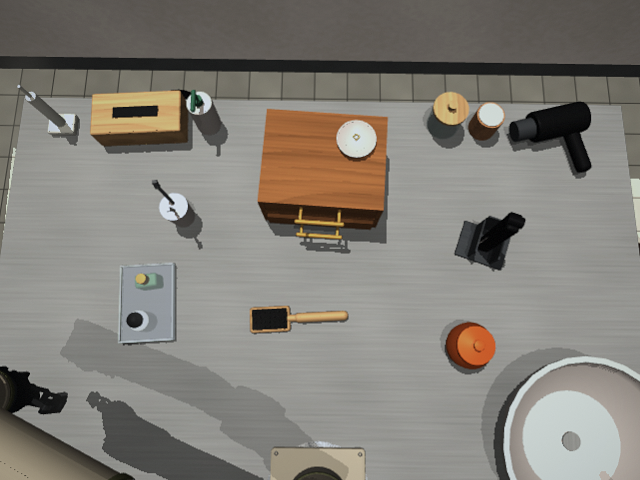

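The scene view shows the chest at about (375,280) with the brass handle at (335,247). In the top view the chest top spans (262-387,110-215), the upper handle is near (319,222) and the lower one at (319,235). The brush lies at (300,318).

```bash
cat > m.py <<'E'
from h import *
c=camera('top'); P=cloud(c); z=P[...,2]
m=(abs(z-.175)<.008); n,l,s,_=cv2.connectedComponentsWithStats(m.astype(np.uint8))
k=1+np.argmax(s[1:,4]); print(s[k], 'z',np.median(z[l==k]))
cn=max(cv2.findContours((l==k).astype(np.uint8),0,1)[0],key=cv2.contourArea)
q=np.array([world(c,*p[0],.175)[:2] for p in cn],np.float32)
r=cv2.minAreaRect(cv2.convexHull(q)); print(r); B=cv2.boxPoints(r); print(B)
# yaw from front & left edges
col=c['color'].astype(int); br=(col[...,0]>150)&(col[...,0]-col[...,2]>90)&(col[...,1]>100)
for lo,hi in((.135,.17),(.04,.11)):
    mm=br&(z>lo)&(z<hi); mm[:200]=0;mm[250:]=0;mm[:,:270]=0;mm[:,370:]=0
    X=P[mm]; print(len(X)); 
    if len(X): print(X.mean(0),X.min(0),X.max(0), np.polyfit(X[:,1],X[:,0],1))
# other objects near: height of front region
for nm,(u0,u1,v0,v1) in dict(brush=(245,352,300,338),dish=(335,380,118,160)).items():
    X=P[v0:v1,u0:u1].reshape(-1,3); X=X[X[:,2]>(.012 if nm=='brush' else .18)]; print(nm,X.min(0),X.max(0))
E
python3 m.py
```

```text
[  258   109   130   103 10519] z 0.17607005379437649
((0.8017457127571106, -0.005643829703330994), (0.300306111574173, 0.24337883293628693), 86.62521362304688)
[[ 0.67142826 -0.148373  ]
 [ 0.914385   -0.16269998]
 [ 0.93206316  0.13708533]
 [ 0.6891064   0.15141232]]
189
[0.6529634  0.00485131 0.15480753] [ 0.64166561 -0.05376815  0.14955356] [0.69168343 0.06153652 0.16987793] [0.06519424 0.65264712]
140
[0.63997226 0.00329831 0.05758826] [ 0.63132678 -0.05320095  0.05043041] [0.65866599 0.0633061  0.06466482] [0.05367989 0.63979521]
brush [ 0.35943479 -0.0737055   0.01204089] [0.45905351 0.1798786  1.30503065]
dish [ 0.35943479 -0.13949668  0.18002304] [ 9.04524812e-01 -1.01679977e-03  1.30503065e+00]
```

```bash
cat > d.py <<'E'
import sys
from h import *
YAW=-.0589; C=np.array([.802,-.0056])
def ch(x,y,z): # chest -> world
    return np.array([*(C+[x*np.cos(YAW)-y*np.sin(YAW),x*np.sin(YAW)+y*np.cos(YAW)]),z])
def go(p,yaw=YAW):
    o=get_obs(); R=Ro.from_quat(o['ee_rot']); y=np.array([np.cos(yaw),np.sin(yaw),0]); z=np.array([0,0,-1.]); 
    T=Ro.from_matrix(np.stack([np.cross(y,z),y,z],1))
    print('delta',np.round(R.inv().apply(p-o['position']),4),'turn',np.round((R.inv()*T).as_rotvec(),4))
    print('pos',np.round(o['position'],4),'q',np.round(o['ee_rot'],4),'t',o['clock'],'F',np.round(o['ft_force'],1),'M',np.round(o['torque'],2),'w',o['grip_width'],'g',o['grasp_force'],'j7',o['joint_pos'][6])
E
python3 -c "
from d import *
go(ch(-.155,0,.26)); print(ch(-.155,0,.141),ch(-.192,.055,0))"
```

```text
delta [-0.5819 -0.3413 -0.0541] turn [-9.0000e-04  6.0000e-04  1.1819e+00]
pos [0.2705 0.5631 0.2055] q [ 2.22e-01  9.75e-01 -5.00e-04 -1.00e-04] t 0.15 F [-1.3 -0.1 -0.6] M [-0.01  0.01 -0.02] w 0.9973034554987533 g 0.0 j7 -0.08849222775635562
[0.64726879 0.00352422 0.141     ] [0.61357058 0.06060689 0.        ]
```

The manual's scale: shifts go in shares of 0.75 m and turns go in shares of pi rad. Converting my numbers, -0.55 m / 0.75 = -0.7333, -0.15 m / 0.75 = -0.2, 0.58 rad / 3.1416 = 0.1846.

move_arm(plan=[{"delta_pos": [0,0,-0.072],"turn": [0,0,0.0318],"fingers": 0.68},{"delta_pos": [-0.0667,-0.04,-0.072],"turn": [0,0,0.07],"fingers": 0.68},{"delta_pos": [-0.1333,-0.08,-0.072],"turn": [0,0,0.1082],"fingers": 0.68},{"delta_pos": [-0.2,-0.12,-0.072],"turn": [0,0,0.1464],"fingers": 0.68},{"delta_pos": [-0.2667,-0.16,-0.072],"turn": [0,0,0.1846],"fingers": 0.68},{"delta_pos": [-0.3333,-0.2,-0.072],"turn": [0,0,0.2228],"fingers": 0.68},{"delta_pos": [-0.4,-0.24,-0.072],"turn": [0,0,0.261],"fingers": 0.68},{"delta_pos": [-0.4667,-0.28,-0.072],"turn": [0,0,0.2992],"fingers": 0.68},{"delta_pos": [-0.5333,-0.32,-0.072],"turn": [0,0,0.3374],"fingers": 0.68},{"delta_pos": [-0.6,-0.36,-0.072],"turn": [0,0,0.3756],"fingers": 0.68},{"delta_pos": [-0.6667,-0.4,-0.072],"turn": [0,0,0.3756],"fingers": 0.68},{"delta_pos": [-0.7333,-0.4333,-0.072],"turn": [0,0,0.3756],"fingers": 0.68}])

```text
clock: 1.65
position: [0.6264, 0.0305, 0.2601]
ee_rot: [0.727, 0.687, 0.0, -0.0]
ft_force: [0.5, 1.2, 0.4]
grip_width: 0.32
grasp_force: 0.0
```

```bash
python3 -c "
from d import *
go(ch(-.155,0,.26))"
```

```text
delta [-0.0258  0.0224  0.0001] turn [ 0.0001 -0.0001  0.0019]
pos [0.6264 0.0305 0.2601] q [ 7.270e-01  6.867e-01  1.000e-04 -0.000e+00] t 1.65 F [0.5 1.2 0.4] M [-0.01 -0.05 -0.  ] w 0.32046407280130335 g 0.0 j7 -0.07096993012417852
```

Good tracking. Moving over the handle, descending and closing.

move_arm(plan=[{"delta_pos": [-0.0347,0.03,0],"turn": [0,0,0],"fingers": 0.68},{"delta_pos": [-0.0347,0.03,0],"turn": [0,0,0],"fingers": 0.68},{"delta_pos": [-0.0347,0.03,0.04],"turn": [0,0,0],"fingers": 0.68},{"delta_pos": [-0.0347,0.03,0.08],"turn": [0,0,0],"fingers": 0.68},{"delta_pos": [-0.0347,0.03,0.1067],"turn": [0,0,0],"fingers": 0.68},{"delta_pos": [-0.0347,0.03,0.1333],"turn": [0,0,0],"fingers": 0.68},{"delta_pos": [-0.0347,0.03,0.1573],"turn": [0,0,0],"fingers": 0.68},{"delta_pos": [-0.0347,0.03,0.1573],"turn": [0,0,0],"fingers": 0.68}])

```text
clock: 2.65
position: [0.6458, 0.0054, 0.1406]
ee_rot: [0.727, 0.687, -0.001, -0.001]
ft_force: [-0.7, -0.2, 0.2]
grip_width: 0.325
grasp_force: 0.0
```

```bash
python3 -c "
from d import *
go(ch(-.155,0,.141))
c=camera('scene'); cv2.imwrite('pics/s1.png',cv2.resize(c['color'][200:350,280:480,::-1],None,fx=3,fy=3))"
```

```text
delta [-0.0018  0.0016 -0.0004] turn [-0.0024  0.0002  0.0022]
pos [0.6458 0.0054 0.1406] q [ 0.7269  0.6868 -0.0009 -0.0008] t 2.65 F [-0.7 -0.2  0.2] M [ 0.02 -0.03  0.03] w 0.3250343747754213 g 0.0 j7 0.006693395953521721
```

View pics/s1.png

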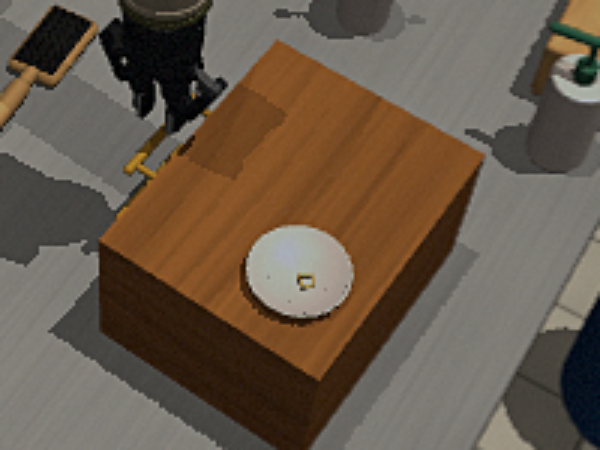

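The fingers, at crop (165,105), straddle the brass bar with no contact force. Closing on it next.

move_arm(plan=[{"delta_pos": [0,0,0],"turn": [0,0,0],"fingers": 1},{"delta_pos": [0,0,0],"turn": [0,0,0],"fingers": 1},{"delta_pos": [0,0,0],"turn": [0,0,0],"fingers": 1},{"delta_pos": [0,0,0],"turn": [0,0,0],"fingers": 1}], force=40)

```text
clock: 3.2
position: [0.6467, 0.0051, 0.1423]
ee_rot: [0.727, 0.687, 0.0, 0.0]
ft_force: [-0.8, -0.2, 0.1]
grip_width: -0.002
grasp_force: 0.0
```

Converted, -0.142 m / 0.75 = -0.1893, -0.138 m / 0.75 = -0.184.

move_arm(plan=[{"delta_pos": [0,-0.0107,0],"turn": [0,0,0],"fingers": 1},{"delta_pos": [0,-0.0307,0],"turn": [0,0,0],"fingers": 1},{"delta_pos": [0,-0.0533,0],"turn": [0,0,0],"fingers": 1},{"delta_pos": [0,-0.0773,0],"turn": [0,0,0],"fingers": 1},{"delta_pos": [0,-0.1013,0],"turn": [0,0,0],"fingers": 1},{"delta_pos": [0,-0.1253,0],"turn": [0,0,0],"fingers": 1},{"delta_pos": [0,-0.1467,0],"turn": [0,0,0],"fingers": 1},{"delta_pos": [0,-0.1627,0],"turn": [0,0,0],"fingers": 1},{"delta_pos": [0,-0.176,0],"turn": [0,0,0],"fingers": 1},{"delta_pos": [0,-0.184,0],"turn": [0,0,0],"fingers": 1},{"delta_pos": [0,-0.1893,0],"turn": [0,0,0],"fingers": 1}])

```text
clock: 4.58
position: [0.5047, 0.0132, 0.1421]
ee_rot: [0.727, 0.687, 0.0, 0.0]
ft_force: [0.1, -1.2, 0.5]
grip_width: -0.001
grasp_force: 0.0
```

```bash
python3 -c "
from d import *
go(ch(-.305,0,.141))"
```

```text
delta [-0.0012 -0.0071  0.0011] turn [ 0.0002 -0.0001  0.0019]
pos [0.5047 0.0132 0.1421] q [7.270e-01 6.867e-01 1.000e-04 0.000e+00] t 4.575 F [ 0.1 -1.2  0.5] M [-0.01  0.01 -0.  ] w -0.0006617202072255894 g 0.0 j7 -0.12383030056969176
```

```bash
python3 - <<'E'
from d import *
c=camera('scene'); s=cv2.resize(c['color'][180:330,240:440,::-1],None,fx=3,fy=3)
t=camera('top'); t2=cv2.resize(t['color'][180:300,260:400,::-1],None,fx=4,fy=4)
im=np.zeros((600,800,3),np.uint8); im[:450,:600]=s; 
cv2.imwrite('pics/s2.png',s); cv2.imwrite('pics/t2.png',t2)
for n,k in(('scene',c),('top',t)):
    P=cloud(k); col=k['color'].astype(int); br=(col[...,0]>140)&(col[...,0]-col[...,2]>80)&(col[...,1]>90)
    m=br&(P[...,2]>.02)&(P[...,2]<.19)&(abs(P[...,1])<.08)&(P[...,0]>.47)&(P[...,0]<.70)
    l=cv2.connectedComponentsWithStats(m.astype(np.uint8))
    for i in range(1,l[0]):
        if l[2][i,4]>15: X=P[l[1]==i]; print(n,l[2][i],X.mean(0),X.min(0),X.max(0))
E
```

```text
scene [322 231  28  28  96] [0.653119   0.0036763  0.15488024] [ 0.64336813 -0.05241549  0.1495432 ] [0.6753136  0.06341868 0.16052616]
scene [319 260  12  12  16] [ 0.64708428 -0.03405752  0.08783719] [ 0.63318719 -0.07769526  0.05453935] [0.6810518  0.00251569 0.17753765]
top [288 199  67   9 435] [ 0.69186834 -0.0086263   0.17636774] [ 0.67988732 -0.07890977  0.16963533] [0.69999255 0.07817636 0.18169828]
top [295 209  49  17 192] [0.65394734 0.00740268 0.15419833] [ 0.64207341 -0.05389379  0.11606059] [0.68647344 0.06170273 0.1608332 ]
```

View pics/s2.png

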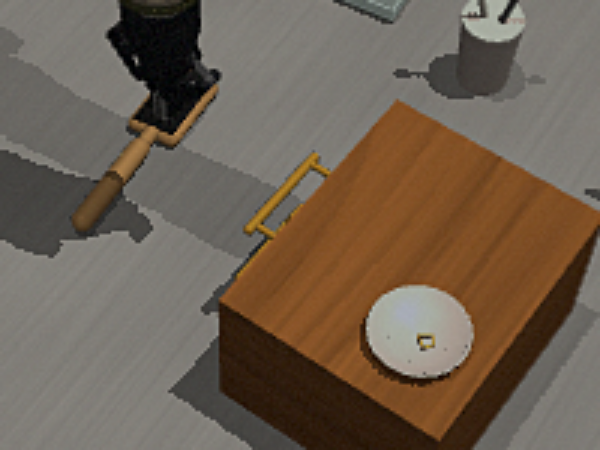

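The drawer has not moved: the bar is still by the chest at crop (285,195), and the gripper is shut in front of it at (165,110). I'll check where the fingertips really are.

```bash
python3 - <<'E'
from d import *
c=camera('scene'); P=cloud(c); o=get_obs()
def proj(c,X):
    p=c['R']@X+c['t']; s=p[:2]/p[2]; s=s*(1+c['k1']*(s@s)); return s[0]*c['fx']+c['cx'],s[1]*c['fy']+c['cy']
print('tip proj',proj(c,o['position']-[0,0,.011]),'tcp',proj(c,o['position']))
m=(abs(P[...,0]-.505)<.06)&(abs(P[...,1]-.013)<.06)&(P[...,2]>.06)&(P[...,2]<.3)
X=P[m]; v,u=np.nonzero(m)
i=np.argsort(X[:,2])[:12]; print(np.c_[X[i],u[i],v[i]].round(3))
for lo in np.arange(.1,.2,.01):
    Y=X[(X[:,2]>=lo)&(X[:,2]<lo+.01)]
    if len(Y): print(lo.round(2),len(Y),Y.mean(0).round(3),Y.min(0).round(3),Y.max(0).round(3))
E
```

```text
tip proj (np.float64(295.23567380784186), np.float64(225.20995952389188)) tcp (np.float64(295.1041647865977), np.float64(222.99896595371814))
[[5.00e-01 6.00e-03 1.70e-01 2.92e+02 2.18e+02]
 [5.10e-01 7.00e-03 1.72e-01 2.95e+02 2.19e+02]
 [4.96e-01 6.00e-03 1.73e-01 2.91e+02 2.17e+02]
 [4.95e-01 8.00e-03 1.75e-01 2.91e+02 2.16e+02]
 [5.05e-01 4.00e-03 1.76e-01 2.93e+02 2.18e+02]
 [5.10e-01 2.00e-03 1.77e-01 2.94e+02 2.19e+02]
 [5.11e-01 7.00e-03 1.77e-01 2.95e+02 2.18e+02]
 [5.08e-01 5.00e-03 1.77e-01 2.94e+02 2.18e+02]
 [5.01e-01 4.00e-03 1.78e-01 2.92e+02 2.17e+02]
 [5.14e-01 7.00e-03 1.79e-01 2.96e+02 2.18e+02]
 [5.17e-01 9.00e-03 1.79e-01 2.97e+02 2.18e+02]
 [5.05e-01 5.00e-03 1.79e-01 2.93e+02 2.17e+02]]
0.17 12 [0.506 0.006 0.176] [0.495 0.002 0.17 ] [0.517 0.009 0.179]
0.18 20 [0.509 0.008 0.186] [0.49  0.002 0.18 ] [0.518 0.018 0.189]
0.19 18 [0.509 0.007 0.196] [0.493 0.002 0.19 ] [0.518 0.016 0.2  ]
```

```bash
python3 - <<'E'
from d import *
c=camera('scene'); P=cloud(c)
for v in range(208,232): print(v,' '.join('%4.0f'%(1000*P[v,u,2]) if c['range_z'][v,u]>0 else '   x' for u in range(286,304)))
t=camera('top'); P=cloud(t); print(); 
m=(abs(P[...,0]-.505)<.08)&(abs(P[...,1]-.013)<.08)&(P[...,2]>.06); print(m.sum())
a=cv2.resize(c['color'][190:240,265:325,::-1],None,fx=10,fy=10,interpolation=0); cv2.imwrite('pics/z.png',a)
E
```

```text
208    1    3    4  214  217  218  214  229  237  235  232  219  220  225  224  220  225  254
209   -2   11   -5  215  216  210  215  225  223  236  229  219  225  226  228  223  246  249
210   -1    2    1   -5  210  209  208    x  223  219  225  219  222  219  232  237  243  244
211    2   -1   -2   18  196  203  206  211  211  217  222  217  225  231  232  236  241  239
212    4    6    2   17  191  199  203  206  220  214  212  211  222  224  230  228  231  235
213    2  -10   18   28  189  196  197  199  206  203  209  208  217  223  223  225  228  230
214    2   13   22   35  184  194  194  199  196  197  201  197  198  215  217  219   25   21
215   23   23   20   23   22  187  186  187  192  195  198  199  188  187   30   21   20   19
216   12   32   27   21   16  180  180  184  185  185  187  194  182  184   26   24   24   24
217   28   25   25   24   28  174  179  185  182  180  184  189  177   25   22   24   18   19
218   25   26   27   26   34   23  165  175  181  174  174  181   30   17   24   24   16   22
219   22   21   22   18   29   25   26   30  175  173   26   30   
[... 461 characters left out ...]
9   19   17   22   16   10    4    5
225   20   22   24   19   25   18   19   13   19   19   19   16   18   11   13    2   -7   -8
226   23   21   22   12   20   16   12   14    9   17   23   17   18   12   -4   -1   -4   -4
227   26   21   15   24   16    5    4    5   11   13   15   14   13    9    3    3    8   -2
228   24   24   26   21   -3    3    4    4    4    6    8    9    0    3   -6    4    7    0
229   19   24   24   20    3   -2    2   -1   -5    5    1    9    0    2    4   -4    2   -4
230   22   22   20   11   -2    6    1   -0    2    1   -1   -1   -4   -4    4    2   -1   -5
231   21   18   15   -2   -5   -1   -1   -3   -2    4    2    0    4   -2    4    5    5    8

4621
```

View pics/z.png

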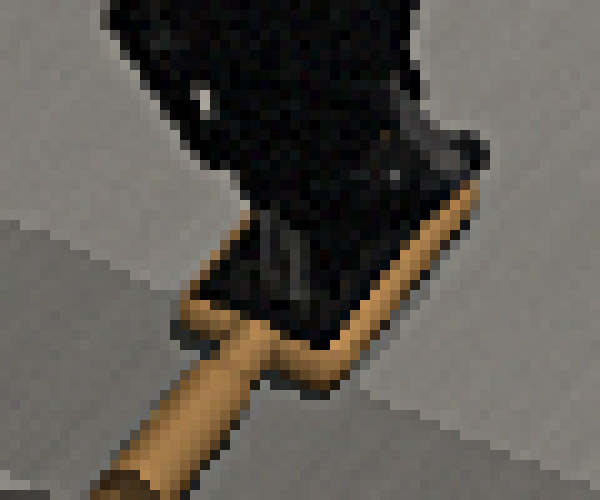

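The fingertips, at crop (300,300), i.e. pixel (295,220), sit near z 0.16-0.17, about 3 cm higher than the reported TCP implies. I'll touch the bare counter gently at the lid opening (56 mm) to calibrate this.

move_arm(plan=[{"delta_pos": [0,0.0267,0],"turn": [0,0,0],"fingers": 0.34},{"delta_pos": [0,0.0533,0],"turn": [0,0,0],"fingers": 0.34},{"delta_pos": [0,0.0533,0.04],"turn": [0,0,0],"fingers": 0.34},{"delta_pos": [0,0.0533,0.08],"turn": [0,0,0],"fingers": 0.34},{"delta_pos": [0,0.0533,0.1133],"turn": [0,0,0],"fingers": 0.34},{"delta_pos": [0,0.0533,0.14],"turn": [0,0,0],"fingers": 0.34},{"delta_pos": [0,0.0533,0.16],"turn": [0,0,0],"fingers": 0.34},{"delta_pos": [0,0.0533,0.16],"turn": [0,0,0],"fingers": 0.34}])

```text
clock: 5.82
position: [0.5442, 0.0108, 0.0212]
ee_rot: [0.727, 0.687, -0.001, -0.0]
ft_force: [0.1, -0.5, 1.0]
grip_width: 0.661
grasp_force: 0.0
```

```bash
python3 - <<'E'
from d import *
go(ch(-.305,0,.141))
c=camera('scene'); P=cloud(c); m=(abs(P[...,0]-.545)<.07)&(abs(P[...,1]-.01)<.03)&(P[...,2]>.015)
X=P[m]; print(np.sort(X[:,2])[:30].round(3))
Y=X[X[:,2]<X[:,2].min()+.03]; print(Y[np.argsort(Y[:,0])][::3].round(3))
E
```

```text
delta [-0.0011 -0.0469 -0.1197] turn [-0.0017  0.0006  0.0019]
pos [0.5442 0.0108 0.0212] q [ 7.270e-01  6.867e-01 -8.000e-04 -4.000e-04] t 5.825 F [ 0.1 -0.5  1. ] M [-0.03  0.01  0.02] w 0.6606009073048159 g 0.0 j7 -0.010577074650253745
[0.049 0.053 0.055 0.055 0.056 0.058 0.058 0.058 0.059 0.06  0.061 0.062
 0.062 0.063 0.064 0.064 0.064 0.065 0.065 0.065 0.066 0.066 0.066 0.066
 0.067 0.067 0.067 0.067 0.067 0.068]
[[ 0.505  0.007  0.072]
 [ 0.51   0.005  0.056]
 [ 0.513  0.018  0.049]
 [ 0.515  0.022  0.068]
 [ 0.515  0.005  0.071]
 [ 0.515  0.004  0.062]
 [ 0.516  0.009  0.067]
 [ 0.516  0.008  0.073]
 [ 0.517  0.008  0.064]
 [ 0.517  0.024  0.067]
 [ 0.573 -0.002  0.074]
 [ 0.576  0.     0.074]
 [ 0.578  0.002  0.068]
 [ 0.58  -0.     0.066]
 [ 0.582  0.002  0.066]
 [ 0.584  0.005  0.075]
 [ 0.585  0.014  0.065]]
```

Converted, 0.022 m / 0.75 = 0.0293, 0.01 m / 0.75 = 0.0133.

move_arm(plan=[{"delta_pos": [0,0,0.0133],"turn": [0,0,0],"fingers": 0.34},{"delta_pos": [0,0,0.0227],"turn": [0,0,0],"fingers": 0.34},{"delta_pos": [0,0,0.0293],"turn": [0,0,0],"fingers": 0.34},{"delta_pos": [0,0,0.0293],"turn": [0,0,0],"fingers": 0.34}])

```text
clock: 6.38
position: [0.5445, 0.0108, -0.0003]
ee_rot: [0.727, 0.687, -0.0, -0.0]
ft_force: [-0.2, -0.3, 0.3]
grip_width: 0.659
grasp_force: 0.0
```

Converted, 0.009 m / 0.75 = 0.012, 0.005 m / 0.75 = 0.0067.

move_arm(plan=[{"delta_pos": [0,0,0.0067],"turn": [0,0,0],"fingers": 0.34},{"delta_pos": [0,0,0.012],"turn": [0,0,0],"fingers": 0.34},{"delta_pos": [0,0,0.012],"turn": [0,0,0],"fingers": 0.34}])

```text
clock: 6.75
position: [0.5445, 0.0109, -0.0093]
ee_rot: [0.727, 0.687, -0.0, -0.0]
ft_force: [-0.5, -0.0, 0.6]
grip_width: 0.659
grasp_force: 0.0
```

Converted, 0.006 m / 0.75 = 0.008, 0.003 m / 0.75 = 0.004.

move_arm(plan=[{"delta_pos": [0,0,0.004],"turn": [0,0,0],"fingers": 0.34},{"delta_pos": [0,0,0.008],"turn": [0,0,0],"fingers": 0.34},{"delta_pos": [0,0,0.008],"turn": [0,0,0],"fingers": 0.34}])

```text
clock: 7.12
position: [0.5446, 0.0109, -0.0152]
ee_rot: [0.727, 0.687, -0.0, -0.0]
ft_force: [-0.4, -1.0, 1.1]
grip_width: 0.661
grasp_force: 0.0
```

Converted, 0.005 m / 0.75 = 0.0067, 0.003 m / 0.75 = 0.004.

move_arm(plan=[{"delta_pos": [0,0,0.004],"turn": [0,0,0],"fingers": 0.34},{"delta_pos": [0,0,0.0067],"turn": [0,0,0],"fingers": 0.34},{"delta_pos": [0,0,0.0067],"turn": [0,0,0],"fingers": 0.34}])

```text
clock: 7.5
position: [0.5447, 0.0109, -0.0201]
ee_rot: [0.727, 0.687, -0.0, -0.0]
ft_force: [-0.1, 0.4, -0.3]
grip_width: 0.662
grasp_force: 0.0
```

Converted, 0.003 m / 0.75 = 0.004.

move_arm(plan=[{"delta_pos": [0,0,0.004],"turn": [0,0,0],"fingers": 0.34},{"delta_pos": [0,0,0.004],"turn": [0,0,0],"fingers": 0.34}])

```text
clock: 7.75
position: [0.5446, 0.0109, -0.0232]
ee_rot: [0.727, 0.687, -0.0, -0.0]
ft_force: [-0.6, -0.1, 0.8]
grip_width: 0.662
grasp_force: 0.0
```

Converted, 0.003 m / 0.75 = 0.004.

move_arm(plan=[{"delta_pos": [0,0,0.004],"turn": [0,0,0],"fingers": 0.34},{"delta_pos": [0,0,0.004],"turn": [0,0,0],"fingers": 0.34}])

```text
clock: 8.0
position: [0.5446, 0.0109, -0.0262]
ee_rot: [0.727, 0.687, -0.0, -0.0]
ft_force: [0.5, 0.1, 0.1]
grip_width: 0.66
grasp_force: 0.0
```

Converted, 0.003 m / 0.75 = 0.004.

move_arm(plan=[{"delta_pos": [0,0,0.004],"turn": [0,0,0],"fingers": 0.34},{"delta_pos": [0,0,0.004],"turn": [0,0,0],"fingers": 0.34}])

```text
clock: 8.25
position: [0.5447, 0.0109, -0.0291]
ee_rot: [0.727, 0.687, -0.0, -0.0]
ft_force: [-0.1, 0.5, 1.1]
grip_width: 0.656
grasp_force: 0.0
```

Converted, 0.002 m / 0.75 = 0.0027.

move_arm(plan=[{"delta_pos": [0,0,0.0027],"turn": [0,0,0],"fingers": 0.34},{"delta_pos": [0,0,0.0027],"turn": [0,0,0],"fingers": 0.34}])

```text
clock: 8.5
position: [0.5449, 0.0109, -0.0294]
ee_rot: [0.727, 0.687, 0.0, -0.0]
ft_force: [-9.2, -0.2, 21.3]
grip_width: 0.657
grasp_force: 10.9
```

```bash
python3 - <<'E'
from d import *
go(ch(-.305,0,.141))
c=camera('scene'); P=cloud(c); m=(abs(P[...,0]-.545)<.07)&(abs(P[...,1]-.01)<.03)&(P[...,2]>.0)
col=c['color'].astype(int).sum(-1); X=P[m&(col<90)]; print(np.sort(X[:,2])[:25].round(3))
E
```

```text
delta [-0.0011 -0.0474 -0.1704] turn [-0.0002 -0.0009  0.0017]
pos [ 0.5449  0.0109 -0.0294] q [ 7.270e-01  6.866e-01  3.000e-04 -4.000e-04] t 8.5 F [-9.2 -0.2 21.3] M [-0.01  1.94  0.06] w 0.657265121827774 g 10.939100144896656 j7 0.024678132129946247
[0.001 0.002 0.003 0.003 0.004 0.006 0.008 0.009 0.009 0.01  0.011 0.012
 0.013 0.013 0.014 0.014 0.014 0.015 0.015 0.015 0.016 0.016 0.016 0.017
 0.018]
```

Contact comes at TCP z = -0.029, so at this opening the tips stand 29 mm behind the reported TCP. I'll account for that from here on.

```bash
python3 -c "
from d import *
go(ch(-.155,0,.150));go(ch(-.155,0,.103))"
```

```text
delta [-0.0013  0.1026 -0.1795] turn [-0.0002 -0.0009  0.0016]
pos [ 0.5449  0.0109 -0.0294] q [ 7.271e-01  6.866e-01  3.000e-04 -4.000e-04] t 8.55 F [-8.1  0.3 21.9] M [0.01 1.97 0.05] w 0.659916334341019 g 10.867289872840047 j7 0.024675831421919387
delta [-0.0014  0.1026 -0.1325] turn [-0.0002 -0.0009  0.0016]
pos [ 0.5449  0.0109 -0.0294] q [ 7.271e-01  6.866e-01  3.000e-04 -4.000e-04] t 8.55 F [-8.1  0.3 21.9] M [0.01 1.97 0.05] w 0.659916334341019 g 10.867289872840047 j7 0.024675831421919387
```

Converted, -0.182 m / 0.75 = -0.2427, 0.05 m / 0.75 = 0.0667.

move_arm(plan=[{"delta_pos": [0,0,-0.0533],"turn": [0,0,0],"fingers": 0.68},{"delta_pos": [0,0,-0.12],"turn": [0,0,0],"fingers": 0.68},{"delta_pos": [0,0,-0.1867],"turn": [0,0,0],"fingers": 0.68},{"delta_pos": [0,0.0133,-0.2427],"turn": [0,0,0],"fingers": 0.68},{"delta_pos": [0,0.0667,-0.2427],"turn": [0,0,0],"fingers": 0.68},{"delta_pos": [0,0.1133,-0.2427],"turn": [0,0,0],"fingers": 0.68},{"delta_pos": [-0.0013,0.1367,-0.2427],"turn": [0,0,0],"fingers": 0.68},{"delta_pos": [-0.0013,0.1367,-0.24],"turn": [0,0,0],"fingers": 0.68},{"delta_pos": [-0.0013,0.1367,-0.22],"turn": [0,0,0],"fingers": 0.68},{"delta_pos": [-0.0013,0.1367,-0.1973],"turn": [0,0,0],"fingers": 0.68},{"delta_pos": [-0.0013,0.1367,-0.1787],"turn": [0,0,0],"fingers": 0.68},{"delta_pos": [-0.0013,0.1367,-0.1787],"turn": [0,0,0],"fingers": 0.68}])

```text
clock: 10.05
position: [0.6467, 0.0044, 0.1052]
ee_rot: [0.727, 0.687, 0.001, -0.0]
ft_force: [-16.2, 1.3, 22.3]
grip_width: 0.322
grasp_force: 13.5
```

move_arm(plan=[{"delta_pos": [0,0,0],"turn": [0,0,0],"fingers": 1},{"delta_pos": [0,0,0],"turn": [0,0,0],"fingers": 1},{"delta_pos": [0,0,0],"turn": [0,0,0],"fingers": 1}], force=40)

```text
clock: 10.42
position: [0.6481, 0.0042, 0.1044]
ee_rot: [0.727, 0.687, 0.001, 0.001]
ft_force: [-0.4, 0.3, 11.5]
grip_width: 0.113
grasp_force: 39.0
```

Gripped (about 10 mm opening, 39 N). Pulling.

Converted, -0.144 m / 0.75 = -0.192, -0.001 m / 0.75 = -0.0013.

move_arm(plan=[{"delta_pos": [0,-0.0107,-0.0013],"turn": [0,0,0],"fingers": 1},{"delta_pos": [0,-0.0307,-0.0013],"turn": [0,0,0],"fingers": 1},{"delta_pos": [0,-0.0533,-0.0013],"turn": [0,0,0],"fingers": 1},{"delta_pos": [0,-0.0773,-0.0013],"turn": [0,0,0],"fingers": 1},{"delta_pos": [0,-0.1013,-0.0013],"turn": [0,0,0],"fingers": 1},{"delta_pos": [0,-0.1253,-0.0013],"turn": [0,0,0],"fingers": 1},{"delta_pos": [0,-0.1467,-0.0013],"turn": [0,0,0],"fingers": 1},{"delta_pos": [0,-0.1627,-0.0013],"turn": [0,0,0],"fingers": 1},{"delta_pos": [0,-0.176,-0.0013],"turn": [0,0,0],"fingers": 1},{"delta_pos": [0,-0.1853,-0.0013],"turn": [0,0,0],"fingers": 1},{"delta_pos": [0,-0.192,-0.0013],"turn": [0,0,0],"fingers": 1}])

```text
clock: 11.8
position: [0.5034, 0.0126, 0.1044]
ee_rot: [0.727, 0.687, 0.001, 0.0]
ft_force: [4.5, 0.3, 5.6]
grip_width: 0.113
grasp_force: 39.7
```

Converted, -0.007 m / 0.75 = -0.0093, -0.006 m / 0.75 = -0.008.

move_arm(plan=[{"delta_pos": [0,-0.004,0],"turn": [0,0,0],"fingers": 1},{"delta_pos": [0,-0.008,0],"turn": [0,0,0],"fingers": 1},{"delta_pos": [0,-0.0093,0],"turn": [0,0,0],"fingers": 1},{"delta_pos": [0,-0.0093,0],"turn": [0,0,0],"fingers": 1}])

```text
clock: 12.3
position: [0.5004, 0.0128, 0.1046]
ee_rot: [0.727, 0.687, 0.003, 0.003]
ft_force: [23.9, 0.5, -13.2]
grip_width: 0.112
grasp_force: 39.1
```

```bash
python3 -c "
from d import *
go(ch(-.305,0,.103))"
```

```text
delta [-0.0006 -0.0028  0.0015] turn [ 0.0095 -0.0004  0.0022]
pos [0.5004 0.0128 0.1046] q [0.7268 0.6868 0.0034 0.0033] t 12.3 F [ 23.9   0.5 -13.2] M [ 0.06 -5.09 -0.06] w 0.11208837389472347 g 39.07196044921875 j7 -0.10965089985895352
```

At the stop. Relaxing, releasing and rising.

Converted, -0.13 m / 0.75 = -0.1733, 0.003 m / 0.75 = 0.004.

move_arm(plan=[{"delta_pos": [0,0.004,0],"turn": [0,0,0],"fingers": 1},{"delta_pos": [0,0.004,0],"turn": [0,0,0],"fingers": 0.7},{"delta_pos": [0,0.004,0],"turn": [0,0,0],"fingers": 0.7},{"delta_pos": [0,0.004,-0.0067],"turn": [0,0,0],"fingers": 0.7},{"delta_pos": [0,0.004,-0.04],"turn": [0,0,0],"fingers": 0.7},{"delta_pos": [0,0.004,-0.1067],"turn": [0,0,0],"fingers": 0.4},{"delta_pos": [0,0.004,-0.1733],"turn": [0,0,0],"fingers": 0},{"delta_pos": [0,-0.0667,-0.1733],"turn": [0,0,0],"fingers": 0},{"delta_pos": [0,-0.0667,-0.1733],"turn": [0,0,0],"fingers": 0}])

```text
clock: 13.42
position: [0.4441, 0.0156, 0.2347]
ee_rot: [0.727, 0.687, 0.001, -0.001]
ft_force: [1.7, -0.1, -0.8]
grip_width: 1.003
grasp_force: 0.0
```

```bash
python3 - <<'E'
from d import *
go(ch(-.192,.055,.2)); print(ch(-.192,.055,.157),ch(-.192,-.055,.157))
t=camera('top'); c=camera('scene')
a=cv2.resize(t['color'][190:270,250:400,::-1],None,fx=4,fy=4); b=cv2.resize(c['color'][180:310,250:440,::-1],None,fx=2,fy=2)
im=np.zeros((580,600,3),np.uint8); im[:320,:600]=a; im[320:580,:380]=b; cv2.imwrite('pics/v3.png',im)
for n,k in(('top',t),('scene',c)):
    P=cloud(k)
    for y in(.055,-.055):
        q=ch(-.192,y,.157); m=(np.hypot(P[...,0]-q[0],P[...,1]-q[1])<.045)&(abs(P[...,2]-.157)<.006)
        l,lab,s,_=cv2.connectedComponentsWithStats(m.astype(np.uint8)); i=1+np.argmax(s[1:,4]) if l>1 else 0
        cn=max(cv2.findContours((lab==i).astype(np.uint8),0,1)[0],key=cv2.contourArea)
        (u,v),r=cv2.minEnclosingCircle(cn); e=cv2.fitEllipse(cn) if len(cn)>5 else None
        print(n,y,s[i],'ell',world(k,*e[0],.157),world(k,u,v,.157),'z',np.median(P[lab==i][:,2]),P[lab==i].mean(0))
    col=k['color'].astype(int); br=(col[...,0]>140)&(col[...,0]-col[...,2]>80)&(col[...,1]>90)
    m=br&(abs(P[...,2]-.152)<.02)&(abs(P[...,1])<.09)&(P[...,0]>.46)&(P[...,0]<.60); X=P[m]; print('bar',len(X),X.mean(0),np.median(X,0))
E
```

```text
delta [0.0544 0.1666 0.0349] turn [ 0.0003 -0.0021  0.0026]
pos [0.4441 0.0156 0.2347] q [ 7.267e-01  6.869e-01  8.000e-04 -6.000e-04] t 13.425 F [ 1.7 -0.1 -0.8] M [-0.02 -0.01 -0.03] w 1.0027936885274844 g 0.0 j7 -0.2386106862992302
[0.61357058 0.06060689 0.157     ] [ 0.60709532 -0.04920236  0.157     ]
top 0.055 [284 225  24  23 421] ell [0.61347781 0.06036798 0.157     ] [0.61371149 0.06003768 0.157     ] z 0.15803770168106954 [0.61340308 0.06035385 0.15786898]
top -0.055 [330 228  24  24 412] ell [ 0.60757533 -0.0499303   0.157     ] [ 0.60680225 -0.04920134  0.157     ] z 0.15762339565267497 [ 0.60758705 -0.04991674  0.15775016]
bar 64 [ 0.54256589 -0.05951982  0.15940702] [ 0.53654239 -0.07004358  0.16255427]
scene 0.055 [325 218  19  16 220] ell [0.61664437 0.06127483 0.157     ] [0.61750227 0.05951627 0.157     ] z 0.1574282253301663 [0.61656063 0.06076403 0.15738168]
scene -0.055 [303 241  19  17 251] ell [ 0.61012857 -0.04874602  0.157     ] [ 0.6120555  -0.05125539  0.157     ] z 0.15751635047186716 [ 0.61036875 -0.04886248  0.15746065]
bar 110 [ 0.51234258 -0.00596242  0.15694408] [ 0.50321285 -0.01464516  0.15584404]
```

View pics/v3.png

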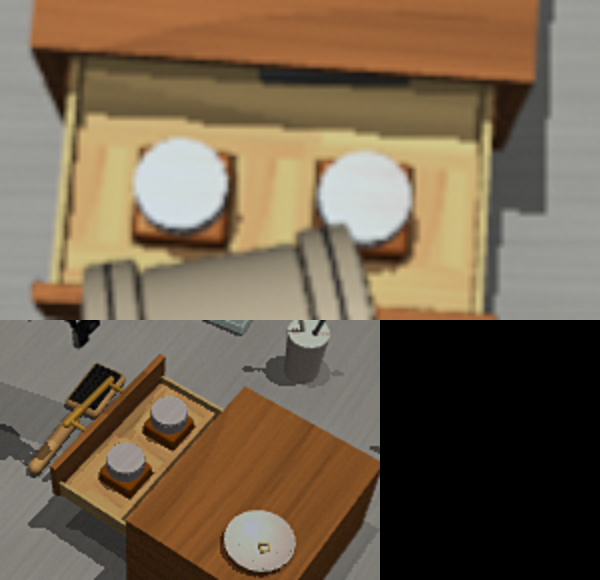

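The drawer is out. In the upper crop the left lid is at (184,187) and the right one at (365,197), both square in their wells. Top and scene views agree on about (0.6145, 0.0605) for the left lid.

Converted, 0.1675 m / 0.75 = 0.2233, 0.14 m / 0.75 = 0.1867, 0.002 rad / 3.1416 = 0.0006.

move_arm(plan=[{"delta_pos": [0.02,0.0533,0],"turn": [0,0,0],"fingers": 0.2},{"delta_pos": [0.044,0.12,0],"turn": [0,0,0],"fingers": 0.2},{"delta_pos": [0.0667,0.1867,0],"turn": [0,0,0],"fingers": 0.2},{"delta_pos": [0.072,0.2233,0],"turn": [0,0,0.0006],"fingers": 0.2},{"delta_pos": [0.072,0.2233,0.0133],"turn": [0,0,0.0006],"fingers": 0.2},{"delta_pos": [0.072,0.2233,0.0533],"turn": [0,0,0.0006],"fingers": 0.2},{"delta_pos": [0.072,0.2233,0.0933],"turn": [0,0,0.0006],"fingers": 0.2},{"delta_pos": [0.072,0.2233,0.1067],"turn": [0,0,0.0006],"fingers": 0.2},{"delta_pos": [0.072,0.2233,0.1067],"turn": [0,0,0.0006],"fingers": 0.2}])

```text
clock: 14.65
position: [0.6164, 0.0597, 0.1539]
ee_rot: [0.728, 0.686, -0.0, -0.0]
ft_force: [0.2, 0.4, 0.6]
grip_width: 0.798
grasp_force: 0.0
```

```bash
python3 -c "
from d import *
go(np.array([.6145,.0605,.107]))"
```

```text
delta [ 0.0007 -0.0019  0.0469] turn [-0.0009  0.0003 -0.0002]
pos [0.6164 0.0597 0.1539] q [ 7.277e-01  6.859e-01 -4.000e-04 -2.000e-04] t 14.65 F [0.2 0.4 0.6] M [ 0.02 -0.06  0.02] w 0.7980559343564616 g 0.0 j7 -0.09409173459972967
```

Converted, 0.046 m / 0.75 = 0.0613, 0.038 m / 0.75 = 0.0507.

move_arm(plan=[{"delta_pos": [0.0007,-0.0027,0.0133],"turn": [0,0,0],"fingers": 0.2},{"delta_pos": [0.0007,-0.0027,0.0333],"turn": [0,0,0],"fingers": 0.2},{"delta_pos": [0.0007,-0.0027,0.0507],"turn": [0,0,0],"fingers": 0.2},{"delta_pos": [0.0007,-0.0027,0.0613],"turn": [0,0,0],"fingers": 0.2},{"delta_pos": [0.0007,-0.0027,0.0613],"turn": [0,0,0],"fingers": 0.2}])

```text
clock: 15.28
position: [0.6143, 0.0604, 0.1073]
ee_rot: [0.728, 0.686, -0.001, -0.0]
ft_force: [0.1, -0.3, 1.2]
grip_width: 0.799
grasp_force: 0.0
```

move_arm(plan=[{"delta_pos": [0,0,0],"turn": [0,0,0],"fingers": 0.5},{"delta_pos": [0,0,0],"turn": [0,0,0],"fingers": 0.5},{"delta_pos": [0,0,0],"turn": [0,0,0],"fingers": 0.5}], force=40)

```text
clock: 15.65
position: [0.6151, 0.0605, 0.1086]
ee_rot: [0.728, 0.686, 0.0, 0.0]
ft_force: [0.3, -0.8, 1.8]
grip_width: 0.64
grasp_force: 42.4
```

```bash
python3 -c "
from d import *
go(np.array([.6145,.0605,.107]))"
```

```text
delta [-0.     -0.0006  0.0016] turn [ 0.0009 -0.0003 -0.0001]
pos [0.6151 0.0605 0.1086] q [7.277e-01 6.859e-01 4.000e-04 2.000e-04] t 15.65 F [ 0.3 -0.8  1.8] M [ 0.02 -0.1  -0.02] w 0.6403765656469789 g 42.376858264615294 j7 -0.08148368522113317
```

Lid gripped centrally. Trying a little counter-clockwise (−tool z), then the other way if it stops.

Converted, -0.1 rad / 3.1416 = -0.0318.

move_arm(plan=[{"delta_pos": [0,0,0],"turn": [0,0,0],"fingers": 0.5},{"delta_pos": [0,0,0],"turn": [0,0,-0.0127],"fingers": 0.5},{"delta_pos": [0,0,0],"turn": [0,0,-0.0255],"fingers": 0.5},{"delta_pos": [0,0,0],"turn": [0,0,-0.0318],"fingers": 0.5},{"delta_pos": [0,0,0],"turn": [0,0,-0.0318],"fingers": 0.5}], force=60)

```text
clock: 16.27
position: [0.6153, 0.06, 0.1087]
ee_rot: [0.692, 0.722, 0.0, 0.0]
ft_force: [0.2, -1.4, 5.0]
grip_width: 0.632
grasp_force: 62.8
```

```bash
python3 -c "
from d import *
go(np.array([.6145,.0605,.107]))"
```

```text
delta [ 0.0005 -0.0008  0.0017] turn [1.300e-03 1.000e-04 1.014e-01]
pos [0.6153 0.06   0.1087] q [6.919e-01 7.220e-01 4.000e-04 5.000e-04] t 16.275 F [ 0.2 -1.4  5. ] M [-0.29 -0.14 -0.09] w 0.6316252640833108 g 62.784207835793495 j7 0.014195876784116285
```

Converted, -0.08 rad / 3.1416 = -0.0255.

move_arm(plan=[{"delta_pos": [0,0,0],"turn": [0,0,-0.0127],"fingers": 0.5},{"delta_pos": [0,0,0],"turn": [0,0,-0.0255],"fingers": 0.5},{"delta_pos": [0,0,0],"turn": [0,0,-0.0255],"fingers": 0.5}])

```text
clock: 16.65
position: [0.6154, 0.0599, 0.1087]
ee_rot: [0.663, 0.749, 0.0, 0.001]
ft_force: [0.7, -1.5, 7.3]
grip_width: 0.639
grasp_force: 62.8
```

```bash
python3 -c "
from d import *
go(np.array([.6145,.0605,.107]))"
```

```text
delta [ 0.0007 -0.0008  0.0017] turn [0.0014 0.0002 0.1806]
pos [0.6154 0.0599 0.1087] q [6.628e-01 7.488e-01 4.000e-04 6.000e-04] t 16.65 F [ 0.7 -1.5  7.3] M [-0.39 -0.17  0.03] w 0.638849779362424 g 62.84697485156357 j7 0.08862041132391196
```

Converted, -0.05 rad / 3.1416 = -0.0159.

move_arm(plan=[{"delta_pos": [0,0,0],"turn": [0,0,-0.0159],"fingers": 0.5},{"delta_pos": [0,0,0],"turn": [0,0,-0.0318],"fingers": 0.5},{"delta_pos": [0,0,0],"turn": [0,0,-0.0318],"fingers": 0.5}])

```text
clock: 17.02
position: [0.6153, 0.06, 0.1086]
ee_rot: [0.625, 0.781, 0.0, 0.001]
ft_force: [0.5, -2.5, 5.6]
grip_width: 0.634
grasp_force: 62.9
```

```bash
python3 -c "
from d import *
go(np.array([.6145,.0605,.107]))"
```

```text
delta [ 0.0007 -0.0007  0.0016] turn [0.0014 0.0003 0.2806]
pos [0.6153 0.06   0.1086] q [6.245e-01 7.810e-01 4.000e-04 6.000e-04] t 17.025 F [ 0.5 -2.5  5.6] M [-0.39 -0.22  0.  ] w 0.6335490069414749 g 62.86140400450677 j7 0.18251640885488665
```

It runs freely (no torque at 0.28 rad, past the 0.1 rad stop), so counter-clockwise is right. On to about 1.22 rad.

Converted, -0.94 rad / 3.1416 = -0.2992.

move_arm(plan=[{"delta_pos": [0,0,0],"turn": [0,0,-0.0318],"fingers": 0.5},{"delta_pos": [0,0,0],"turn": [0,0,-0.07],"fingers": 0.5},{"delta_pos": [0,0,0],"turn": [0,0,-0.1082],"fingers": 0.5},{"delta_pos": [0,0,0],"turn": [0,0,-0.1464],"fingers": 0.5},{"delta_pos": [0,0,0],"turn": [0,0,-0.1846],"fingers": 0.5},{"delta_pos": [0,0,0],"turn": [0,0,-0.2228],"fingers": 0.5},{"delta_pos": [0,0,0],"turn": [0,0,-0.261],"fingers": 0.5},{"delta_pos": [0,0,0],"turn": [0,0,-0.2865],"fingers": 0.5},{"delta_pos": [0,0,0],"turn": [0,0,-0.2992],"fingers": 0.5},{"delta_pos": [0,0,0],"turn": [0,0,-0.2992],"fingers": 0.5}])

```text
clock: 18.27
position: [0.6159, 0.0611, 0.1088]
ee_rot: [0.203, 0.979, 0.001, 0.001]
ft_force: [4.2, 0.9, 4.0]
grip_width: 0.638
grasp_force: 62.7
```

```bash
python3 -c "
from d import *
go(np.array([.6145,.0605,.107]))"
```

```text
delta [ 0.0011 -0.0011  0.0018] turn [3.0000e-03 6.0000e-04 1.2202e+00]
pos [0.6159 0.0611 0.1088] q [2.033e-01 9.791e-01 8.000e-04 1.200e-03] t 18.275 F [4.2 0.9 4. ] M [ 0.4  -1.16 -0.08] w 0.6377095186232746 g 62.67112733214162 j7 1.0688889028641515
```

Converted, -0.01 m / 0.75 = -0.0133, -0.008 m / 0.75 = -0.0107.

move_arm(plan=[{"delta_pos": [0,0,-0.0027],"turn": [0,0,0],"fingers": 0.5},{"delta_pos": [0,0,-0.0067],"turn": [0,0,0],"fingers": 0.5},{"delta_pos": [0,0,-0.0107],"turn": [0,0,0],"fingers": 0.5},{"delta_pos": [0,0,-0.0133],"turn": [0,0,0],"fingers": 0.5},{"delta_pos": [0,0,-0.0133],"turn": [0,0,0],"fingers": 0.5}])

```text
clock: 18.9
position: [0.6148, 0.0605, 0.1182]
ee_rot: [0.203, 0.979, 0.0, 0.0]
ft_force: [0.6, 1.1, -1.4]
grip_width: 0.633
grasp_force: 63.2
```

```bash
python3 - <<'E'
from d import *
go(np.array([.6145,.0605,.187]))
c=camera('scene'); P=cloud(c); cv2.imwrite('pics/v4.png',cv2.resize(c['color'][190:290,280:400,::-1],None,fx=5,fy=5))
E
```

```text
delta [ 0.0002 -0.0001 -0.0688] turn [ 3.0000e-04 -1.0000e-04  1.2199e+00]
pos [0.6148 0.0605 0.1182] q [2.035e-01 9.791e-01 1.000e-04 1.000e-04] t 18.9 F [ 0.6  1.1 -1.4] M [ 0.29 -0.26  0.  ] w 0.6331414065215752 g 63.23542760917917 j7 1.0669819694787541
```

View pics/v4.png

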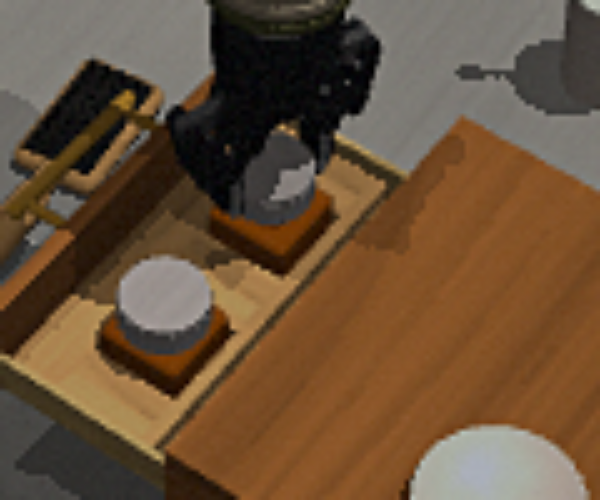

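The lid at (275,175) is up a little, with the amber shoulder at (270,225) apparently still in its well. I'll check the shoulder heights.

```bash
cat > j.py <<'E'
from d import *
c=camera('scene'); P=cloud(c); col=c['color'].astype(int)
for y in(.055,-.055):
    q=ch(-.192,y,.13); am=(col[...,0]>70)&(col[...,0]-col[...,2]>55)&(col[...,1]<.55*col[...,0])
    d=P[...,:2]-q[:2]; a=np.array([np.cos(YAW),np.sin(YAW)]); b=np.array([-a[1],a[0]])
    m=am&(abs(d@a)<.033)&(abs(d@b)<.033)&(P[...,2]>.11)
    X=P[m]; print(y,len(X),'z pct',np.percentile(X[:,2],[10,50,75,90,97]).round(4),'ext',(d[m]@a).min().round(4),(d[m]@a).max().round(4),(d[m]@b).min().round(4),(d[m]@b).max().round(4))
E
python3 j.py
```

```text
0.055 91 z pct [0.1261 0.1292 0.1309 0.1325 0.1345] ext -0.0232 0.0297 -0.0268 0.0297
-0.055 64 z pct [0.1257 0.1286 0.1306 0.1326 0.1344] ext -0.0239 0.0313 -0.0271 0.0267
```

Both shoulders are at 0.129, so the jar stayed seated. Lifting the remaining 70 mm.

Converted, -0.07 m / 0.75 = -0.0933, -0.055 m / 0.75 = -0.0733.

move_arm(plan=[{"delta_pos": [0,0,-0.0067],"turn": [0,0,0],"fingers": 0.5},{"delta_pos": [0,0,-0.016],"turn": [0,0,0],"fingers": 0.5},{"delta_pos": [0,0,-0.0267],"turn": [0,0,0],"fingers": 0.5},{"delta_pos": [0,0,-0.04],"turn": [0,0,0],"fingers": 0.5},{"delta_pos": [0,0,-0.056],"turn": [0,0,0],"fingers": 0.5},{"delta_pos": [0,0,-0.0733],"turn": [0,0,0],"fingers": 0.5},{"delta_pos": [0,0,-0.0867],"turn": [0,0,0],"fingers": 0.5},{"delta_pos": [0,0,-0.0933],"turn": [0,0,0],"fingers": 0.5},{"delta_pos": [0,0,-0.0933],"turn": [0,0,0],"fingers": 0.5},{"delta_pos": [0,0,-0.0933],"turn": [0,0,0],"fingers": 0.5},{"delta_pos": [0,0,-0.0933],"turn": [0,0,0],"fingers": 0.5}])

```text
clock: 20.38
position: [0.6145, 0.0605, 0.1876]
ee_rot: [0.203, 0.979, -0.0, -0.0]
ft_force: [-0.8, 1.1, -1.1]
grip_width: 0.635
grasp_force: 63.2
```

```bash
python3 - <<'E'
import j
from d import *
go(np.array([.6145,.0605,.187]))
cv2.imwrite('pics/v5.png',cv2.resize(j.c['color'][170:290,260:400,::-1],None,fx=5,fy=5))
E
```

```text
0.055 267 z pct [0.1275 0.1394 0.1513 0.1538 0.1564] ext -0.0244 0.0299 -0.0268 0.0309
-0.055 64 z pct [0.1252 0.1292 0.1303 0.1319 0.1334] ext -0.0247 0.0326 -0.027 0.0289
delta [0.0001 0.     0.0007] turn [-6.0000e-04 -2.0000e-04  1.2199e+00]
pos [0.6146 0.0605 0.1877] q [ 2.035e-01  9.791e-01 -1.000e-04 -3.000e-04] t 20.425 F [-0.1  0.5 -1.2] M [ 0.02 -0.01 -0.  ] w 0.6353416862637172 g 63.246808857657015 j7 1.05594614839591
```

View pics/v5.png

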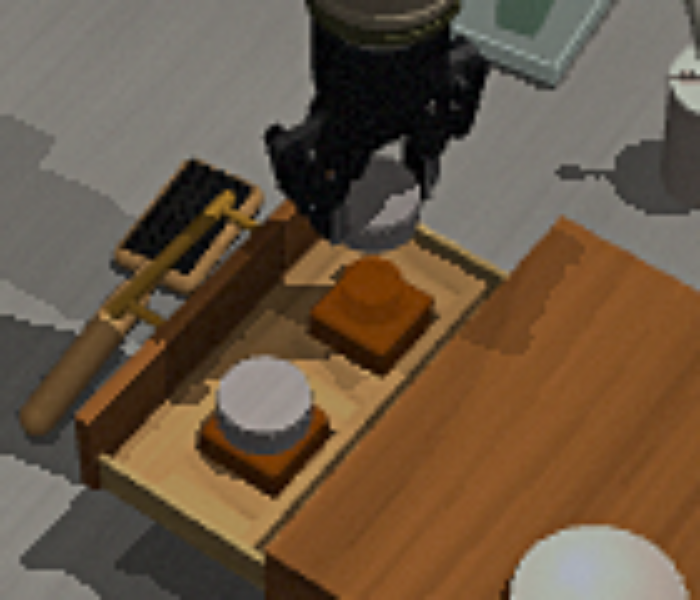

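The lid at (375,205) is held above the open jar at (372,300). The neck top reads 0.152, so the jar is seated, the drawer is out and the right jar is untouched.

```bash
python3 -c "
from h import *
print(hand_in())"
```

```text
the job is handed in; nothing more can be done
None
```

The job is handed in: the upper drawer is out at its stop, and the left lid, which came off counter-clockwise at the first try (so I never tried it clockwise), is held level about 8 cm above the open jar, with both jars still seated.

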